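Index the port turret and mate its contact slide

TASK

On the port selector, turn the black grip bar counter-clockwise (seen from above), click by click, until the third slot clockwise from the one with the tall index post has clicked into place in front of the contact slide on the unit's left, and do not run the turret a click past it. Then push the contact slide in until its pin is fully home in that slot, press it there with about 15 N (never over 25 N) for a second, and let go. Leave the loose things around the unit where they are.

Things in the scene. Friction and masses are not known exactly. Their poses are not given: they have to be found in the camera images.
- selector: fixed port selector: aluminium base plate 170 (x) x 262 (y) x 12 mm with a detented turret (disc 140 mm across, z 34 to 54 mm, eight 12 mm slots in its rim 45 degrees apart) and a contact slide. Origin on the turret's vertical axis at bench level, z up; its +y points from the axis to the slide (roughly the robot's left). Plate from y = -89 to +173 mm
- turret (a joint): turret angle (rad), grows counter-clockwise seen from above; 0 = slot with the index post faces the slide. Clicks into place at each multiple of 0.785, a slot facing the slide: resistance grows to 0.3 N m, falls to nothing at half way, then it snaps on by itself. Third slot clockwise from the post faces the slide at 2.356. Starts 2 or 3 clicks short of that. Stops at -1.25, 4.3
- index_post (a point): top centre of the steel index post, 10 mm thick, z = 80 mm, on the turret 41 mm from its axis beside one slot; beside each of the other seven slots stands a small brass connector, top at z = 64 mm
- hub: black grip bar over the turret, 56 (its x) x 16 (its y) mm, z 84 to 118 mm, on a 22 mm shaft; origin on the turret axis at bench level. Grip it across the 16 mm. It drives the turret with lost motion: free up to 0.35 rad either side of its middle position on the turret (it may start anywhere in this), then takes it along; the turret can run ahead of it as it snaps
- hub_grip (a point): centre of the grip bar, on the turret's axis, 104 mm above the bench
- slide (a joint): travel (m) of the contact slide towards the turret: 0 = drawn back (starts within 3 mm of it), 0.024 = home on its rigid stop, pin 18 mm deep in the slot. Stays where left; needs about 5 N to move, so 15 N on the tab leaves 10 N on the stop. Brass pin, 8 mm thick, round nose, z = 44 mm: 2 mm play a side in a slot, blocked by the rim unless a slot faces it
- slide_tab (a point): outer face (away from the turret) of the slide's upright push tab, mid-width, 8 mm below the tab's top; at slide = 0 it lies 134 mm along the selector's +y from the axis, z = 82 mm. The tab is 36 mm wide, 10 mm thick, z 54 to 90 mm; push it along the selector's -y
- spool: loose solder spool, 54 mm across, 40 mm high, standing off the right rear corner of the unit (bystander); origin under its centre
- attenuator: loose black finned attenuator, 20 x 58 x 20 mm, lying behind the unit, to the right (bystander); origin under its centre
- aerial_board: loose small square aerial board, 48 x 49 x 8 mm, lying behind the unit (bystander); origin under its centre

How it is judged:
By the outcome, as a careful person would: the job done as asked, in the order asked, and still so for the second after the job is handed in, with the robot touching nothing.
It also fails if it takes over 72 s, if anything falls off the work surface, if the arm or the gripper's body presses on something with over 40 N, if the wrist force passes 120 N, or if a joint passes its speed limit or range.

ROBOT

A 6-joint arm with a two-finger parallel gripper is mounted at the origin on the work surface; the furniture and walls round the work are solid. World frame = base frame: x ahead of the robot, y to its left, z up, the work surface at z = 0. Lengths are in mm, angles in rad, forces in N, time in s.
With the tool pointing down it reaches from about 300 to 775 mm from the base axis. Payload 14.6 kg.
Tool frame: the origin (TCP) lies at the very end of the fingers, on their centre line; the grasp point (between the pads) lies 19 mm behind it; z points along the fingers, y is the line along which they close (so a half turn about z gives the same grasp; the last joint's range is limited). The gripper opens to 94 mm and grips with 3 to 60 N. Pads are 16 mm wide; open, the fingers measure 119 mm over their backs; the gripper's body (75 mm by 177 mm) begins 78 mm behind the grasp point.
Start: joints at [-1.306, 0.3, 1.521, -0, 1.321, -0.067], TCP at [179.153, -519.994, 205.446] pointing down, gripper open.
Joint ranges: [-3.03, 3.03], [-0.79, 2.21], [0.23, 2.52], [-1.04, 4.18], [0, 3.07], [-2.55, 2.55]. Speed limits (rad/s): [2.22, 2.22, 2.57, 3.14, 3.14, 3.14].

INTERFACE

Orientations are given as [roll, pitch, yaw] about the fixed x, y, z axes, in that order (R = Rz(yaw) Ry(pitch) Rx(roll)).
In Python, from cell import manip, eyes, ticket gives the robot as it stands. The module is installed in compiled form; this text tells all that it offers.
- The arm moves only by the tool arm_command, never from a script. Its argument "plan" is a list of rows, each a list of 5 numbers: the opening, from -1 (shut) to 1 (fully open), then the shift along the tool's x, y, z in m, then the turn about the tool's z in rad. In form: [[jaw, dx, dy, dz, roll], ...]. A call has 1 to 20 rows; each row shifts and turns the commanded pose from where the row before left it, along the tool's axes as they then stand; what a row does not reach is not made up. A row lasts 1/8 s, in which the tool goes at most 62.5 mm and 10.7 degrees, less where a joint would pass 70% of its speed; a pose out of reach is approached as far as the arm can. A call is refused whole if a number of a shift passes 0.0625 or a number of a turn 0.188, either way. A call with a gripper value outside its range is refused whole. The fingers move at their own pace and stop on an object; "newtons" is the grip in N (left out, the last holds). Time passes only in rows, so rows that do not move let the fingers close. It gives the time, the measured TCP pose, the force, the opening and the grip force at its end, in the units of the state.
- manip.read_state(): the state, without advancing time (a new reading comes with each control period).
- eyes.camera(name): name is "scene" or "top" or "wrist"; returns a dict with "img" (420x560x3 uint8, blue, green, red), "z_map" (420x560 float32, mm along the optical axis (not along the pixel's ray), 0 where there is no reading), "fx", "fy", "cx", "cy" (pixels), "eye" and "orientation" of the camera in the world. Camera axes: x right, y down, z forward; pixel columns grow to the right and rows downward; lengths in mm; the calibration is good to about 2 mm. The wrist camera is an equidistant fisheye: a pixel r from the principal point sees the ray r / f radians off the axis. A picture is of the moment at which its call begins.
- ticket.sign_off(): hands the job in; it is judged then, once.
The state is a dict: "clock": time; "joints": joint angles; "qd": joint speeds; "effort": joint torques, N m; "eef_pos": TCP position; "eef_rot": TCP orientation; "wrist_force": force on the tool from outside, world axes, zero at the start; "moment": the same for the moment, N m; "finger_gap": finger opening in mm; "finger_force": force on a finger pad.
Only numpy, scipy, OpenCV 4.12 (cv2) and the standard library are available. Lean on these libraries where they do the work, as an engineer would, in place of code of your own. Each camera call takes 0.05 s, during which the arm holds its last target. There are 200 camera calls.

## Working session

There is one attempt and no reset: what is moved stays moved. The work goes in short steps, Python scripts to look and compute and a tool call to move; the robot and the scene stay as the last step left them, time stands still between calls to the robot, and variables do not carry over. Pictures are saved under pics/ and viewed, at most 10 in all, crops included, and the job is handed in when it is done.

Besides the shell and the picture viewer there is one more tool, called after "Call:" as a command line: name --pt "numbers of a row" for each row, then --argument value for the rest. arm_command: Moves the arm, as the interface text tells. Its arguments: {"type":"object","properties":{"plan":{"type":"array"},"newtons":{"type":"number"}},"required":["plan"]}

```bash
mkdir -p pics
cat > h.py <<'E'
import numpy as np, cv2
from cell import manip, eyes, ticket
from scipy.spatial.transform import Rotation as R
def rot(c):
    o=np.array(c["orientation"],float)
    return o if o.shape==(3,3) else (R.from_euler('xyz',o).as_matrix() if o.size==3 else R.from_quat(o).as_matrix())
def world(c,u,v,z=None):
    d=np.array([(u-c["cx"])/c["fx"],(v-c["cy"])/c["fy"],1.0]);e=np.array(c["eye"],float)
    w=rot(c)@d
    return e+w*((z-e[2])/w[2] if z is not None else c["z_map"][int(v),int(u)])
E
python3 - <<'E'
from h import *
for n in("top","scene"):
    c=eyes.camera(n);print(n,c["fx"],c["cx"],c["cy"],c["eye"],c["orientation"]);cv2.imwrite(f"pics/{n}0.png",c["img"])
print(manip.read_state())
E
```

```text
top 496.06877051355826 279.19100844732924 210.16369474279077 [ 572.49109299 -211.99478784  955.32363906] [-3.10635794 -0.0074162  -1.55207882]
scene 432.84208984345 279.9824225560702 210.2974566114833 [ 247.46928041 -685.81639741  717.78680772] [-2.4021152   0.01158743 -0.64965982]
{'clock': 0.1, 'joints': array([-1.30558386e+00,  3.00399172e-01,  1.52152657e+00,  1.19923781e-05,
        1.32070033e+00, -6.65856372e-02]), 'qd': array([ 2.81643765e-04, -2.31275948e-03, -8.66281252e-04,  3.77156656e-04,
       -1.16199256e-03, -1.32620199e-05]), 'effort': array([ 1.53538567e-03, -5.32643974e+01, -3.53280723e+01,  7.09672831e-02,
        2.35823379e-02, -8.13654287e-05]), 'eef_pos': array([ 179.10387388, -519.76822418,  204.94884612]), 'eef_rot': array([-3.14056230e+00, -8.03500287e-05,  3.31795088e-01]), 'wrist_force': array([-0.06508459,  0.19914246,  0.81483469]), 'moment': array([-0.01022372,  0.01405719, -0.00869428]), 'finger_force': 0.0, 'finger_gap': 93.83317377427333}
```

View pics/top0.png

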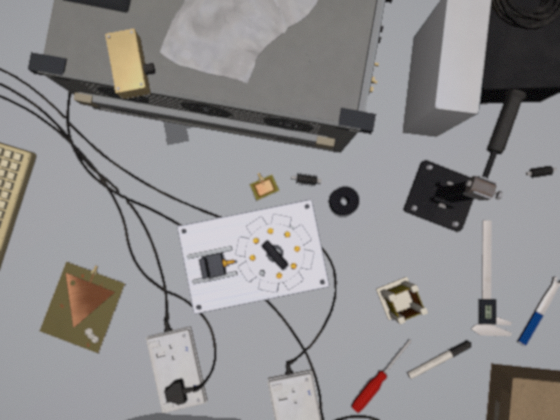

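View pics/scene0.png

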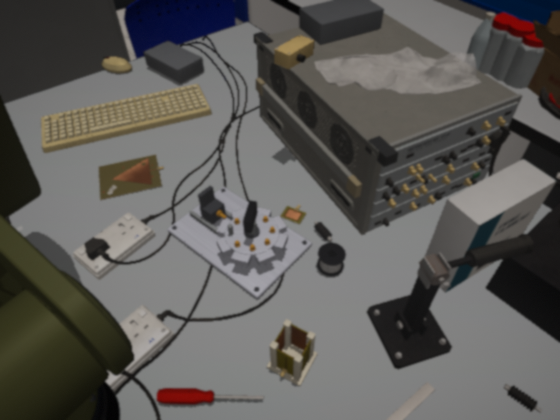

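The top view shows the plate with its turret at about (275,255), the grip bar running from (265,242) to (287,270), and the slide tab at about (212,265). The scene view shows the same unit with the instrument rack behind it. Next I'll measure these and zoom in.

Run:
```python
from h import *
c=eyes.camera("top");im=c["img"];np.set_printoptions(precision=1,suppress=True)
cv2.imwrite("pics/top_z.png",cv2.resize(im[195:320,170:335],None,fx=4.6,fy=4.6,interpolation=cv2.INTER_CUBIC))
# height map
v,u=np.mgrid[190:325,170:340];z=c["z_map"][190:325,170:340]
d=np.stack([(u-c["cx"])/c["fx"],(v-c["cy"])/c["fy"],np.ones(u.shape)],-1)*z[...,None]
P=d@rot(c).T+np.array(c["eye"])
H=P[...,2]
m=((H>6)&(z>0)).astype(np.uint8)
n,l,s,_=cv2.connectedComponentsWithStats(m);k=1+np.argmax(s[1:,4])
pts=P[l==k][:,:2].astype(np.float32)
print("plate",cv2.minAreaRect(pts))
b=(H>100)&(H<130);print("bar",b.sum(),np.median(P[b],0),P[b].mean(0),cv2.minAreaRect(P[b][:,:2].astype(np.float32)))
t=(H>75)&(H<100);n,l,s,cc=cv2.connectedComponentsWithStats(t.astype(np.uint8))
for i in range(1,n):
    if s[i,4]>4: q=P[l==i];print("hi",s[i,4],q.mean(0),q.min(0),q.max(0),cc[i]+[170,190])
```

```text
plate ((495.626220703125, -162.4643096923828), (225.97039794921875, 308.63470458984375), 8.579532623291016)
bar 318 [ 526.5 -211.9  117.6] [ 526.6 -211.4  117.3] ((526.4603271484375, -211.341064453125), (55.896270751953125, 16.01228141784668), 42.48163986206055)
hi 12 [ 532.7 -217.8   85.7] [ 528.2 -220.7   78.7] [ 536.9 -213.5   95.1] [278.4 250.5]
hi 142 [499.6 -88.   88.5] [481.  -95.3  76.3] [517.  -79.9  94.9] [203.4 268.2]
hi 24 [ 492.4 -189.3   80. ] [ 488.7 -193.3   75.2] [ 496.  -184.5   83.7] [261.7 273. ]
```

View pics/top_z.png

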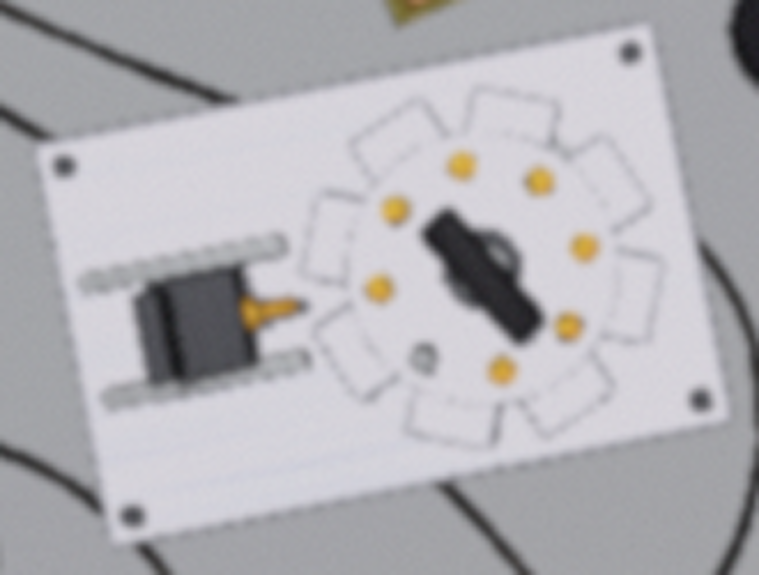

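Turning counter-clockwise, the post is one slot past the slide, so the turret is at about 0.785 and needs 2 clicks. The bar centre is at (526.5, -211.4) with its long axis at 42.5°. I'm moving above it now.

Call:
arm_command --pt "1 0.0477 -0.0198 0 0" --pt "1 0.0477 -0.0198 0 0" --pt "1 0.0477 -0.0198 0 0" --pt "1 0.0477 -0.0198 0 0" --pt "1 0.0477 -0.0198 0 0" --pt "1 0.0477 -0.0198 0 0" --pt "1 0.0477 -0.0198 0 0" --pt "1 0.0477 -0.0198 0 0" --pt "1 0.0477 -0.0198 0 0" --pt "1 0 0 0 -0.137" --pt "1 0 0 0 -0.137" --pt "1 0 0 0 -0.136" --pt "1 0 0 0.02 0" --pt "1 0 0 0.02 0" --pt "1 0 0 0 0" --pt "1 0 0 0 0" --newtons 60

```text
clock: 2.15
eef_pos: [527.2, -211.8, 166.2]
eef_rot: [3.141, -0.0, 0.742]
wrist_force: [-0.1, -0.3, 0.3]
finger_gap: 94.0
finger_force: 0.0
```

Run:
```python
from h import *
s=manip.read_state();print(s["eef_pos"],s["eef_rot"],s["joints"],s["wrist_force"],s["moment"])
c=eyes.camera("wrist");cv2.imwrite("pics/w1.png",c["img"])
# unit axes from the plate screws (crop px -> image px -> plane z=12)
W=[world(c2:=eyes.camera("top"),170+x/4.6,195+y/4.6,12)[:2] for x,y in((65,166),(630,52),(700,400),(133,516))] if 0 else None
t=eyes.camera("top")
W=np.array([world(t,170+x/4.6,195+y/4.6,12)[:2] for x,y in((65,166),(630,52),(700,400),(133,516))])
for a,b in((1,0),(2,3)): 
    d=W[a if 0 else b]-W[a];print("y dir deg",np.degrees(np.arctan2(d[1],d[0])))
d=W[1]-W[2];print("x dir",np.degrees(np.arctan2(d[1],d[0])),W.mean(0))
p=world(t,330,130);print("rack front/top",p,world(t,320,100))
```

```text
[ 527.23862306 -211.78908625  166.21547948] [ 3.14091137e+00 -2.70734622e-04  7.41791852e-01] [-4.46425334e-01  3.73465619e-01  1.51664280e+00 -3.34109404e-06
  1.25075113e+00  3.82580283e-01] [-0.11451108 -0.2908676   0.2927776 ] [ 0.03293908 -0.03994485  0.01396436]
y dir deg 102.4980132728458
y dir deg 102.52572532761123
x dir 12.332696503196749 [ 517.0258257  -170.62208209]
rack front/top [ 724.82103682 -293.30714372  194.30829445] [ 759.40687272 -273.23261216  239.62902108]
```

View pics/w1.png

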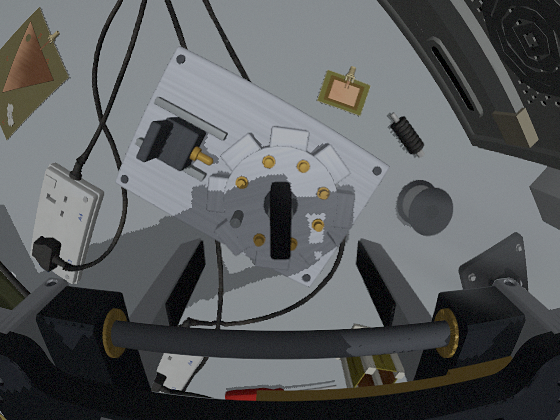

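The wrist view shows the bar upright at (280,220), centred between the fingers at about (185,290) and (375,290). The post is at (236,218) and a connector at (242,183) faces the slide. The selector's +y lies at 102.4°. Next I descend and grip.

Call:
arm_command --pt "1 0 0 0.026 0" --pt "1 0 0 0.026 0" --pt "1 0 0 0.026 0" --pt "1 0 0 0 0" --pt "-0.8 0 0 0 0" --pt "-1 0 0 0 0" --pt "-1 0 0 0 0" --pt "-1 0 0 0 0" --pt "-1 0 0 0 0" --pt "-1 0 0 0 0" --pt "-1 0 0 0 0" --pt "-1 0 0 0 0" --newtons 50

```text
clock: 3.75
eef_pos: [527.0, -211.7, 87.4]
eef_rot: [-3.142, 0.0, 0.742]
wrist_force: [0.6, -0.2, 0.2]
finger_gap: 17.5
finger_force: 0.0
```

Call:
arm_command --pt "-1 0 0 0 0" --pt "-1 0 0 0 0" --pt "-1 0 0 0 0" --pt "-1 0 0 0 -0.1" --pt "-1 0 0 0 -0.1" --pt "-1 0 0 0 -0.1" --pt "-1 0 0 0 -0.1" --pt "-1 0 0 0 0" --pt "-1 0 0 0 0"

```text
clock: 4.88
eef_pos: [526.9, -211.7, 87.4]
eef_rot: [-3.141, 0.0, 1.14]
wrist_force: [1.4, -2.3, -1.2]
finger_gap: 15.6
finger_force: 50.0
```

```bash
cat >> h.py <<'E'
def post():
    "turret angle from the post: blue-grey steel blob height 74-84 at radius ~41 in the top depth, else brass tops"
    s=manip.read_state();print("F",s["wrist_force"].round(1),"M",s["moment"].round(3),"yaw",s["eef_rot"][2].round(3),s["finger_force"],s["clock"])
    c=eyes.camera("wrist");im=c["img"];h=cv2.cvtColor(im,cv2.COLOR_BGR2HSV)
    m=cv2.inRange(h,(12,110,60),(32,255,255));n,l,st,cc=cv2.connectedComponentsWithStats(m)
    Rm=rot(c);e=np.array(c["eye"]);out=[]
    for i in range(1,n):
        if st[i,4]<15: continue
        x,y=cc[i]-[c["cx"],c["cy"]];r=np.hypot(x,y);th=r/c["fx"]
        d=Rm@np.array([x/r*np.sin(th),y/r*np.sin(th),np.cos(th)])
        p=e+d*(62-e[2])/d[2]-[526.5,-211.4,0];rad=np.hypot(p[0],p[1])
        if 33<rad<49: out.append((round(float(np.degrees(np.arctan2(p[1],p[0])))-102.4)%360))
    print("connectors, deg ccw from slide:",sorted(out))
    return c
E
python3 -c "
from h import *
post()"
```

```text
F [ 1.4 -2.3 -1.2] M [-0.391 -0.373  0.03 ] yaw 1.14 49.999303221702576 4.875
connectors, deg ccw from slide: [89, 226, 270, 314, 359]
```

Free so far. I'll carry on toward the first click.

Call:
arm_command --pt "-1 0 0 0 -0.1" --pt "-1 0 0 0 -0.1" --pt "-1 0 0 0 -0.1" --pt "-1 0 0 0 -0.05" --pt "-1 0 0 0 0" --pt "-1 0 0 0 0"

```text
clock: 5.68
eef_pos: [526.8, -211.7, 87.4]
eef_rot: [-3.141, -0.0, 1.49]
wrist_force: [-1.9, -1.8, 0.7]
finger_gap: 15.4
finger_force: 50.0
```

```bash
python3 -c "
from h import *
post()"
```

```text
F [-1.9 -1.8  0.7] M [-0.344  0.28  -0.239] yaw 1.49 50.02450704574585 5.675
connectors, deg ccw from slide: [7, 97, 233, 277, 323]
```

The turret is engaged, 7.5° along, with 0.24 N m on the wrist. The snap is due near yaw 1.75.

Call:
arm_command --pt "-1 0 0 0 -0.08" --pt "-1 0 0 0 -0.08" --pt "-1 0 0 0 -0.08" --pt "-1 0 0 0 -0.08" --pt "-1 0 0 0 0" --pt "-1 0 0 0 0" --pt "-1 0 0 0 0"

```text
clock: 6.6
eef_pos: [526.6, -211.6, 87.4]
eef_rot: [-3.141, -0.0, 1.809]
wrist_force: [-5.2, -0.5, 3.1]
finger_gap: 15.5
finger_force: 50.0
```

```bash
python3 -c "
from h import *
post()"
```

```text
F [-5.2 -0.5  3.1] M [-0.173  1.002 -0.029] yaw 1.809 50.001227259635925 6.6
connectors, deg ccw from slide: [1, 45, 131, 230, 271, 316]
```

The first click is done: the post is now at 90° and the connectors sit at multiples of 45°. Now the second, with the snap due near yaw 2.53.

Call:
arm_command --pt "-1 0 0 0 -0.1" --pt "-1 0 0 0 -0.1" --pt "-1 0 0 0 -0.1" --pt "-1 0 0 0 -0.1" --pt "-1 0 0 0 -0.1" --pt "-1 0 0 0 -0.08" --pt "-1 0 0 0 -0.08" --pt "-1 0 0 0 -0.08" --pt "-1 0 0 0 -0.05" --pt "-1 0 0 0 0" --pt "-1 0 0 0 0" --pt "-1 0 0 0 0"

```text
clock: 8.15
eef_pos: [526.2, -211.9, 87.4]
eef_rot: [-3.141, -0.002, 2.599]
wrist_force: [-9.0, -2.7, 4.6]
finger_gap: 15.9
finger_force: 50.0
```

```bash
python3 -c "
from h import *
cv2.imwrite('pics/w2.png',post()['img'])"
```

```text
F [-9.  -2.7  4.6] M [-0.624  1.518  0.025] yaw 2.599 50.001803040504456 8.15
connectors, deg ccw from slide: [3, 47, 91, 175, 275, 317]
```

View pics/w2.png

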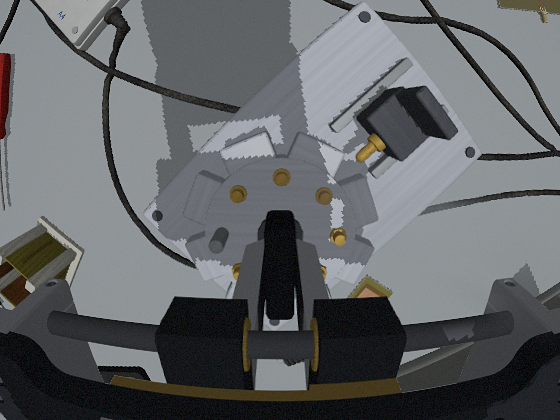

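The second click is done. In the picture, going clockwise from the post at (218,240), the third connector, at (323,195), faces the pin at (370,147). I'll release, lift, close and turn square to the slide.

Call:
arm_command --pt "0 0 0 0 0" --pt "0 0 0 0 0" --pt "0 0 0 0 0" --pt "0 0 0 0 0" --pt "0 0 0 -0.03 0" --pt "0 0 0 -0.03 0" --pt "-1 0 0 -0.01 0.163" --pt "-1 0 0 0 0.163" --pt "-1 0 0 0 0.162" --pt "-1 0 0 0 0.162" --pt "-1 0 0 0 0.162" --pt "-1 0 0 0 0" --pt "-1 0 0 0 0" --newtons 20

```text
clock: 9.82
eef_pos: [527.0, -211.7, 157.5]
eef_rot: [3.142, -0.0, 1.793]
wrist_force: [0.4, -0.5, -0.9]
finger_gap: 0.5
finger_force: 0.0
```

Run:
```python
from h import *
post();s=manip.read_state();print(s["eef_pos"],s["eef_rot"],s["finger_gap"])
a=np.radians(102.4);y=np.array([np.cos(a),np.sin(a)]);x=np.array([y[1],-y[0]])
d=s["eef_pos"][:2]-[526.5,-211.4];print("tcp in unit",d@x,d@y)
```

```text
F [ 0.4 -0.5 -0.9] M [ 0.002 -0.037  0.011] yaw 1.793 0.0 9.825
connectors, deg ccw from slide: [1, 46, 90, 227, 270, 315]
[ 527.01099464 -211.64853532  157.4389396 ] [ 3.14155781e+00 -9.62113895e-06  1.79276737e+00] 0.3875406620105288
tcp in unit 0.44570498865082864 -0.3524661629036624
```

Call:
arm_command --pt "-1 0.053 0 0 0" --pt "-1 0.053 0 0 0" --pt "-1 0.053 0 0 0" --pt "-1 0 0 0.028 0" --pt "-1 0 0 0.028 0" --pt "-1 0 0 0.027 0" --pt "-1 0 0 0 0" --pt "-1 0 0 0 0" --pt "-1 0 0 0 0"

```text
clock: 11.0
eef_pos: [493.0, -56.6, 75.6]
eef_rot: [3.14, 0.001, 1.79]
wrist_force: [-0.3, -0.4, -0.9]
finger_gap: 0.5
finger_force: 0.0
```

```bash
cat >> h.py <<'E'
def unit():
    s=manip.read_state();a=np.radians(102.4);y=np.array([np.cos(a),np.sin(a)]);x=np.array([y[1],-y[0]])
    d=s["eef_pos"][:2]-[526.5,-211.4];f=s["wrist_force"][:2];print("tcp unit x,y",(d@x).round(2),(d@y).round(2),"z",s["eef_pos"][2].round(1),"F along +y",(f@y).round(2),"x",(f@x).round(2),s["clock"])
E
python3 - <<'E'
from h import *
unit();cv2.imwrite("pics/w3.png",eyes.camera("wrist")["img"])
E
```

```text
tcp unit x,y 0.52 158.38 z 75.6 F along +y -0.29 x -0.4 11.0
```

View pics/w3.png

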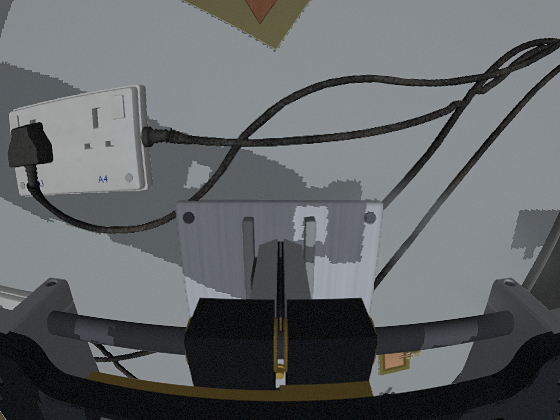

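The closed fingers, tips at (281,245), are centred between the slide rails at x=248 and x=310, outside the tab. I'm starting the push gently.

Call:
arm_command --pt "-1 -0.005 0 0 0" --pt "-1 -0.004 0 0 0" --pt "-1 -0.003 0 0 0" --pt "-1 -0.002 0 0 0" --pt "-1 -0.002 0 0 0" --pt "-1 -0.002 0 0 0" --pt "-1 -0.002 0 0 0" --pt "-1 -0.002 0 0 0" --pt "-1 0 0 0 0"

```text
clock: 12.18
eef_pos: [497.2, -77.8, 74.4]
eef_rot: [-3.141, -0.0, 1.79]
wrist_force: [-0.8, 3.3, 1.6]
finger_gap: 0.6
finger_force: 1.9
```

```bash
python3 -c "
from h import *
unit()"
```

```text
tcp unit x,y 0.05 136.8 z 74.4 F along +y 3.42 x -0.1 12.175
```

Call:
arm_command --pt "-1 -0.002 0 0 0" --pt "-1 -0.002 0 0 0" --pt "-1 -0.002 0 0 0" --pt "-1 -0.002 0 0 0" --pt "-1 -0.002 0 0 0" --pt "-1 0 0 0 0"

```text
clock: 12.92
eef_pos: [499.4, -87.7, 74.4]
eef_rot: [-3.142, -0.0, 1.79]
wrist_force: [-1.1, 3.7, 1.7]
finger_gap: 0.6
finger_force: 1.7
```

```bash
python3 -c "
from h import *
unit()"
```

```text
tcp unit x,y 0.07 126.67 z 74.4 F along +y 3.88 x -0.3 12.925
```

Call:
arm_command --pt "-1 -0.001 0 0 0" --pt "-1 -0.001 0 0 0" --pt "-1 -0.001 0 0 0" --pt "-1 -0.001 0 0 0" --pt "-1 -0.001 0 0 0" --pt "-1 0 0 0 0"

```text
clock: 13.68
eef_pos: [500.5, -92.6, 74.4]
eef_rot: [-3.142, -0.0, 1.79]
wrist_force: [-0.9, 3.4, 1.4]
finger_gap: 0.3
finger_force: 2.1
```

```bash
python3 -c "
from h import *
unit()"
```

```text
tcp unit x,y 0.09 121.66 z 74.4 F along +y 3.49 x -0.2 13.675
```

Call:
arm_command --pt "-1 -0.001 0 0 0" --pt "-1 -0.0005 0 0 0" --pt "-1 -0.0005 0 0 0" --pt "-1 0 0 0 0"

```text
clock: 14.18
eef_pos: [500.9, -94.5, 74.4]
eef_rot: [-3.142, -0.0, 1.79]
wrist_force: [-1.4, 3.9, 0.6]
finger_gap: 0.4
finger_force: 2.3
```

```bash
python3 -c "
from h import *
unit()"
```

```text
tcp unit x,y 0.08 119.65 z 74.4 F along +y 4.17 x -0.56 14.175
```

Call:
arm_command --pt "-1 -0.0005 0 0 0" --pt "-1 -0.0005 0 0 0" --pt "-1 0 0 0 0"

```text
clock: 14.55
eef_pos: [501.1, -95.5, 74.4]
eef_rot: [-3.142, -0.0, 1.79]
wrist_force: [-1.5, 4.7, 1.4]
finger_gap: 0.6
finger_force: 2.3
```

```bash
python3 -c "
from h import *
unit()"
```

```text
tcp unit x,y 0.09 118.63 z 74.4 F along +y 4.87 x -0.47 14.55
```

Call:
arm_command --pt "-1 -0.0005 0 0 0" --pt "-1 -0.0005 0 0 0" --pt "-1 0 0 0 0"

```text
clock: 14.92
eef_pos: [501.2, -95.8, 74.4]
eef_rot: [-3.141, -0.001, 1.79]
wrist_force: [-1.5, 9.0, 3.2]
finger_gap: 0.5
finger_force: 5.3
```

```bash
python3 -c "
from h import *
unit()"
```

```text
tcp unit x,y 0.07 118.34 z 74.4 F along +y 9.13 x 0.45 14.925
```

Call:
arm_command --pt "-1 -0.0005 0 0 0" --pt "-1 0 0 0 0"

```text
clock: 15.18
eef_pos: [501.2, -95.9, 74.4]
eef_rot: [-3.141, -0.002, 1.79]
wrist_force: [-4.5, 12.9, 5.0]
finger_gap: 0.3
finger_force: 7.1
```

```bash
python3 -c "
from h import *
unit()"
```

```text
tcp unit x,y 0.07 118.29 z 74.4 F along +y 13.57 x -1.58 15.175
```

It's on the stop at 13.6 N, so I'll add a little and hold for over a second.

Call:
arm_command --pt "-1 -0.0002 0 0 0" --pt "-1 0 0 0 0" --pt "-1 0 0 0 0" --pt "-1 0 0 0 0" --pt "-1 0 0 0 0" --pt "-1 0 0 0 0" --pt "-1 0 0 0 0" --pt "-1 0 0 0 0" --pt "-1 0 0 0 0" --pt "-1 0 0 0 0" --pt "-1 0 0 0 0"

```text
clock: 16.55
eef_pos: [501.2, -95.9, 74.4]
eef_rot: [-3.141, -0.002, 1.79]
wrist_force: [-3.8, 15.2, 5.7]
finger_gap: 0.5
finger_force: 7.8
```

```bash
python3 -c "
from h import *
unit()"
```

```text
tcp unit x,y 0.08 118.28 z 74.4 F along +y 15.66 x -0.4 16.55
```

Held at 15.7 N. Now I'll back off, lift and check.

Call:
arm_command --pt "-1 0.002 0 0 0" --pt "-1 0.01 0 0 0" --pt "-1 0.02 0 0 0" --pt "-1 0 0 -0.04 0" --pt "-1 0 0 -0.05 0" --pt "-1 0.04 0 -0.04 0" --pt "-1 0.05 0 0 0" --pt "-1 0.05 0 0 0" --pt "-1 0 0 0 0" --pt "-1 0 0 0 0"

```text
clock: 17.8
eef_pos: [464.0, 70.9, 204.4]
eef_rot: [3.142, 0.0, 1.791]
wrist_force: [0.1, 0.7, -0.3]
finger_gap: 0.5
finger_force: 0.0
```

Run:
```python
from h import *
s=manip.read_state();print(s["eef_pos"],s["wrist_force"])
cv2.imwrite("pics/top_e.png",cv2.resize(eyes.camera("top")["img"][165:325,170:370],None,fx=3.7,fy=3.7,interpolation=cv2.INTER_CUBIC))
```

```text
[463.95971709  70.92395729 204.41243263] [ 0.05163974  0.65751773 -0.31545903]
```

View pics/top_e.png

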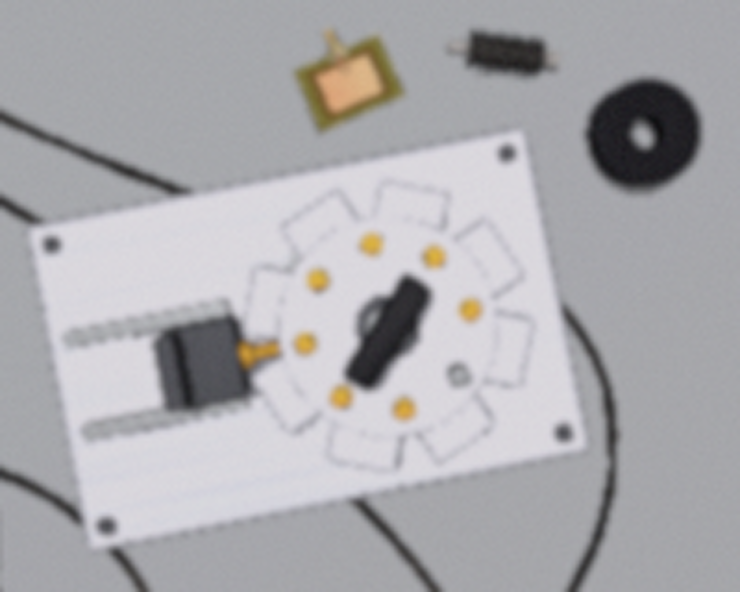

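The pin, tip at (285,350), is inside the slot beside the connector at (305,343). That is the third slot clockwise from the post at (459,375). The spool, attenuator and board haven't moved.

```bash
python3 -c "
from h import *
print(ticket.sign_off())"
```

```text
the job is handed in; nothing more can be done
None
```

The job is handed in: the turret was turned two clicks to the third slot clockwise from the post, then the slide was pushed home, held at about 15 N for over a second and let go, with the loose things untouched.

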